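# Draw up a riser shelf's end panel with its cam lock

## Robot

A 7-joint arm with a two-finger parallel gripper is mounted at the origin on the work surface. World frame = base frame: x ahead of the robot, y to its left, z up, the work surface at z = 0. Lengths are in m, angles in rad, forces in N, time in s.
With the tool pointing down it reaches from about 0.4 to 0.85 m from the base axis. Payload 4.5 kg.
Tool frame: the origin (TCP) lies midway between the tips of the shut fingers; the grasp point (between the pads) lies 19 mm behind it; z points along the fingers, y is the direction in which the jaws open and shut (so a half turn about z gives the same grasp; the last joint's range is limited). The gripper opens to 88 mm and grips with 3 to 60 N. Pads are 18 mm wide; open, the fingers measure 123 mm over their backs; the gripper's body (75 mm by 187 mm) begins 45 mm behind the grasp point.
Start: joints at [-1.289, 0.689, -0.195, 1.565, 0.157, 0.902, -0.215], TCP at [0.153, 0.606, 0.239] pointing down, gripper open.
Joint ranges: [-3.01, 3.01], [-0.46, 2.08], [-1.47, 1.51], [0.13, 2.56], [-1, 4.14], [0.04, 2.09], [-2.66, 2.66]. Speed limits (rad/s): [2.57, 2.57, 3.14, 3.14, 3.14, 3.14, 3.14].

## Interface

Orientations are given as a unit quaternion [x, y, z, w].
In Python, from plant import r gives the robot as it stands. The module is installed in compiled form; this text tells all that it offers.
- The arm moves only by the shell command python3 -m jog 'ROWS' [FORCE]. ROWS is JSON, a list of rows, each an object with "translation": the shift along the tool's x, y, z in units of 40 mm (1.0 is 40 mm), a list of three; "twist": the turn about the tool's z in units of 6 degrees (1.0 is 6 degrees); "claw": the opening in per cent of the stroke, from 0 (shut) to 100 (fully open). A call has 1 to 20 rows; each row shifts and turns the commanded pose from where the row before left it, along the tool's axes as they then stand; what a row does not reach is not made up. A row lasts 1/12 s, in which the tool goes at most 41.7 mm and 7.16 degrees, less where a joint would pass 70% of its speed; a pose out of reach is approached as far as the arm can. A call is refused whole if a number of a shift passes 1 or a number of a turn 1, either way. A call with a gripper value outside its range is refused whole. The fingers move at their own pace and stop on an object; FORCE is the grip in N (left out, the last holds). Time passes only in rows, so rows that do not move let the fingers close. It gives the time, the measured TCP pose, the force and the opening at its end, in the units of the state.
- r.get_state(): the state, without advancing time (a new reading comes with each control period).
- r.snapshot(name): name is "scene" or "top" or "wrist"; returns a dict with "img" (420x560x3 uint8, red, green, blue), "fx", "fy", "cx", "cy" (pixels), "origin" and "rotation" of the camera in the world; the wrist camera has in their place "T_tool_cam" (4x4, takes a point from camera to tool coordinates, whose origin is the TCP and whose axes are the flange's). Camera axes: x right, y up, looking along -z (the intrinsics and any distortion apply to the point x, -y, -z); pixel columns grow to the right and rows downward; lengths in m; the calibration is good to about 2 mm. A picture is of the moment at which its call begins: read the wrist's pose just before it. There is no depth.
- r.finish_job(): hands the job in, once; it reports no verdict.
Trained networks look in the newest picture that a camera, given by its name, has taken for a name from the list of things; names that differ only in an ending like _2 or _b are one class to them, and where a whole thing is asked for, a point or a joint stands for the part that bears it (a point fixed in the world has none). Each returns a list of dicts, best first, with "confidence" (0 to 1); they miss things now and then, are a little off and sometimes report something else, mostly with a low value. They report only what shows in the picture. A call takes as long as a camera call.
- r.spot_in(label, camera): "rect" ([left, top, right, bottom] in pixels, round what is visible of it).
- r.spot_point(label, camera): "location" ([row, column] in pixels: a listed point, or the origin of a listed thing).
The state is a dict: "clock": time; "q": joint angles; "qd": joint speeds; "joint_torque": joint torques, N m; "tool_pos": TCP position; "eef_rot": TCP orientation; "contact_force": force on the tool from outside, world axes, zero at the start; "moment": the same for the moment, N m; "opening": opening from 0.0 (shut) to 1.0 (fully open).
Only numpy, scipy, OpenCV 4.12 (cv2) and the standard library are available. Lean on these libraries where they do the work, as an engineer would, in place of code of your own. Each camera call takes 0.05 s, during which the arm holds its last target. There are 200 camera calls.

## Task

The low white riser shelf lies upside down on its mat, and the end panel nearer the screwdriver rack still stands a few millimetres off the board. Take the big hex-handled flat-blade screwdriver from the rack, seat its blade in the slot of the cam at that end and turn it clockwise until the cam has drawn the panel up to the board and the joint is snug: stop as soon as you feel it tighten, an overtightened cam breaks out of the board. Then stand the screwdriver back in the rack's empty hole, and leave everything else on the bench as it is.

Things in the scene. Friction and masses are not known exactly. Their poses are not given: they have to be found in the camera images.
- riser: White laminate riser shelf, upside down on a 3 mm mat, fixed: board 200 x 300 x 25 mm (long along y), its face 28 mm above the bench. Origin: axis of the cam to be turned, at bench height; z up. The edge that the loose panel must meet is at y = -34 mm, along x. The panel at the other end (y = +266 mm) is tight and its cam (y = +232 mm) is done.
- end_panel: Loose end panel, 200 x 18 x 75 mm, upright along the board's edge, top 78 mm above the bench; slides only to and from the board on two dowels (2.5 N). Origin: middle of its inner face, 3 mm up. Gap to the board = -34 mm minus its y in the riser's frame: 2.2 to 2.8 mm at the start, 0 closed. Its steel bolt reaches into the cam.
- cam (a joint): Zinc cam disc, 35 mm across, flush in the board's face, 34 mm from its edge. rad, grows clockwise from above; -0.1 to 0.1 at the start. Takes 0.05 to 0.1 N m free, up to 0.13 drawing the bolt; the bolt's depth is unseen, so the panel closes anywhere from 0.45 to 1.05. Torque then climbs about 0.035 N m per 0.06 rad of handle: snug 0.17 to 0.22 N m, overtight above 0.26. Eases back a little when let go.
- cam_slot (a point): Middle of the cam's screwdriver slot at the level of its face (28 mm above the bench). The slot runs along this frame's x: 18 mm long, 3.6 mm wide, 5 mm deep; z up. The frame turns with the cam.
- driver: Screwdriver, 161 mm, 0.12 to 0.19 kg. Black hex handle, 30 mm across flats, from 6 to 86 mm above the origin (dome to 91); below it a round steel collar, 33 mm across, 6 mm thick; 8 mm shank; flat blade 12 mm wide, 2.4 mm thick. Origin: centre of the collar's underside; z up the handle, x along the blade's width. Flats face along y and 60 degrees either side. Starts upright in the rack, any yaw.
- driver_tip (a point): Middle of the end of the screwdriver's blade, 70 mm below the driver's origin; same axes as the driver.
- driver_grip (a point): On the axis, middle of the hexagonal handle, 48 mm above the driver's origin.
- driver_rack: Dark steel screwdriver rack, fixed: top plate 64 x 210 mm, 6 mm thick, its top 82 mm above the bench, on end cheeks. Origin: centre of its foot; three 18 mm through holes in a row along its y at -70, 0 and +70 mm. The three drivers stand in them in any order.
- hole0 (a point): Centre of the rack hole at y = -70 mm, on the plate's top.
- hole1 (a point): Centre of the middle rack hole, on the plate's top.
- hole2 (a point): Centre of the rack hole at y = +70 mm, on the plate's top.
- cross_driver: Bystander in the rack: cross-head screwdriver, waisted round handle 22 mm across (29 mm flange below) and 78 mm long. Origin: underside of the handle.
- nut_driver: Bystander in the rack: nut driver, straight round handle 23 mm across (29 mm flange below) and 66 mm long. Origin: underside of the handle.
- spare_cam: Bystander: a spare cam disc, 35 mm across and 22 mm tall, lying loose on the middle of the board. Origin: centre of its underside.
- tube_rack: Bystander: white rack 100 x 170 mm with eight blue-capped tubes, 121 mm tall. Origin: centre of its underside.
- jar: Bystander: white screw-top jar, 72 mm across, 70 mm tall. Origin: centre of its underside.
- wash_bottle: Bystander: white wash bottle, 72 mm across, about 210 mm tall with its spout. Origin: centre of its underside.
- parts_tray: Bystander: shallow grey tray 70 x 110 x 24 mm of dowels and bolts. Origin: centre of its underside.

How it is judged:
On the way, in this order (a step that is already met when the one before it is completed fails the run):
1. the screwdriver's blade is down in the cam's slot (z of driver_tip in the frame of cam_slot below -0.003 m and distance between driver_tip and cam_slot below 0.008 m), for 0.1 s.
2. with the blade in the slot, the cam is turned until the panel is closed and the bolt is under tension (all of step 1 and y of end_panel in the frame of riser above -0.0346 m and contact force between end_panel and anything else above 6 N and value of joint cam above 0.35 rad), for 0.1 s.
At the end, for the whole second after the job is handed in: The end panel stands against the board (gap under 0.6 mm) with the cam turned on past 0.35 rad and holding the bolt with more than 6 N, and the screwdriver stands upright (within 0.12 rad) and still in a hole of the rack, its collar within 9 mm of the hole's centre on the plate's top (y of end_panel in the frame of riser above -0.0346 m and contact force between end_panel and anything else above 6 N and value of joint cam above 0.35 rad and (distance between driver and hole0 below 0.009 m or distance between driver and hole1 below 0.009 m or distance between driver and hole2 below 0.009 m) and angle between driver's own z axis and vertical below 0.12 rad and linear speed of driver below 0.02 m/s); the robot touches nothing.
It fails at once if the cam is overtightened: the pull on the end panel's bolt passes 50 N (contact force between end_panel and anything else above 50 N).
It fails at once if another driver in the rack is moved more than 20 mm (distance of any of cross_driver, nut_driver from where it was at the start of the episode above 0.02 m).
It fails at once if another thing on the bench (spare cam, tubes, jar, wash bottle, tray) is moved more than 30 mm (distance of any of spare_cam, tube_rack, jar, wash_bottle, parts_tray from where it was at the start of the episode above 0.03 m).
It also fails if it takes over 64 s, if anything falls off the work surface, if the arm or the gripper's body presses on something with over 40 N, if the wrist force passes 120 N, or if a joint passes its speed limit or range.

## Working session

There is one attempt and no reset: what is moved stays moved. The work goes in short steps, Python scripts to look and compute and a shell command to move; the robot and the scene stay as the last step left them, time stands still between calls to the robot, and variables do not carry over. Pictures are saved under pics/ and viewed, about 8 in all and at most 12, crops included, and the job is handed in when it is done.

```bash
mkdir -p pics
cat > h.py <<'E'
import numpy as np, cv2
from plant import r
from scipy.spatial.transform import Rotation as R
def st():
    s=r.get_state(); return np.array(s["tool_pos"]),R.from_quat(s["eef_rot"]),s
def snap(n,save=None):
    p,q,s=st(); d=r.snapshot(n)
    if n=="wrist":
        T=np.array(d["T_tool_cam"]); d["o"]=p+q.apply(T[:3,3]); d["Rm"]=q.as_matrix()@T[:3,:3]
    else: d["o"]=np.array(d["origin"]); d["Rm"]=np.array(d["rotation"]).reshape(3,3)
    if save: cv2.imwrite("pics/"+save,d["img"][:,:,::-1])
    return d
def ray(d,rc):
    v=np.array([(rc[1]-d["cx"])/d["fx"],-(rc[0]-d["cy"])/d["fy"],-1]); return d["Rm"]@v
def atz(d,rc,z):
    v=ray(d,rc); return d["o"]+v*(z-d["o"][2])/v[2]
def proj(d,P):
    c=d["Rm"].T@(np.array(P)-d["o"]); return [d["cy"]-d["fy"]*c[1]/-c[2], d["cx"]+d["fx"]*c[0]/-c[2]]
E
python3 - <<'E'
from h import *
np.set_printoptions(precision=4,suppress=True)
for c in ["top","scene"]:
    d=snap(c,c+"0.png"); print(c,d["o"],[k for k in d])
    for l,z in [("riser",.028),("cam_slot",.028),("driver",.082),("driver_grip",.13),("driver_tip",.012),("driver_rack",0),("hole0",.082),("hole1",.082),("hole2",.082),("cross_driver",.085),("nut_driver",.085),("spare_cam",.028),("end_panel",.003)]:
        for x in r.spot_point(l,c)[:2]: print(l,round(x["confidence"],2),np.round(x["location"],1),atz(d,x["location"],z))
print(st()[1].as_matrix(),st()[2])
E
```

```text
Traceback (most recent call last):
  File "h.py", line 10, in snap
    else: d["o"]=np.array(d["origin"]); d["Rm"]=np.array(d["rotation"]).reshape(3,3)
                                                ~~~~~~~~~~~~~~~~~~~~~~~~~~~~~~~^^^^^
ValueError: cannot reshape array of size 4 into shape (3,3)
```

Rotation is a quaternion.

```bash
sed -i 's/np.array(d\["rotation"\]).reshape(3,3)/R.from_quat(d["rotation"]).as_matrix()/' h.py
python3 - <<'E'
from h import *
np.set_printoptions(precision=4,suppress=True)
for c in ["top","scene"]:
    d=snap(c,c+"0.png"); print(c,d["o"],[k for k in d])
    for l,z in [("riser",0.028),("cam_slot",.028),("driver",.082),("driver_grip",.13),("driver_rack",0),("hole0",.082),("hole1",.082),("hole2",.082),("cross_driver",.085),("nut_driver",.085),("spare_cam",.028),("end_panel",.003)]:
        for x in r.spot_point(l,c)[:2]: print(l,round(x["confidence"],2),np.round(x["location"],1),atz(d,x["location"],z))
print(st()[1].as_matrix(),st()[2])
E
```

```text
top [ 0.4428 -0.0578  1.006 ] ['img', 'fx', 'fy', 'cx', 'cy', 'origin', 'rotation', 'o', 'Rm']
riser 0.86 [222.6 239.9] [0.5234 0.0399 0.028 ]
cam_slot 0.62 [221.1 240.5] [0.5268 0.0386 0.028 ]
driver 0.63 [229.8 413.8] [ 0.5039 -0.3315  0.082 ]
driver_grip 0.74 [228.  415.3] [ 0.5043 -0.3204  0.13  ]
driver_grip 0.73 [231.3 421.8] [ 0.4978 -0.3331  0.13  ]
driver_rack 0.81 [222.8 367. ] [ 0.5254 -0.2491  0.    ]
driver_rack 0.68 [114.4 324.7] [ 0.7822 -0.1548  0.    ]
hole0 0.93 [228.1 416.4] [ 0.5075 -0.3371  0.082 ]
hole0 0.92 [222.3 346.1] [ 0.5197 -0.1895  0.082 ]
hole1 0.93 [228.1 416.4] [ 0.5075 -0.3371  0.082 ]
hole1 0.92 [222.3 346.1] [ 0.5197 -0.1895  0.082 ]
hole2 0.93 [228.1 416.4] [ 0.5075 -0.3371  0.082 ]
hole2 0.92 [222.3 346.1] [ 0.5197 -0.1895  0.082 ]
cross_driver 0.67 [222.2 348.1] [ 0.5197 -0.1933  0.085 ]
nut_driver 0.6 [224.2 381.1] [ 0.5155 -0.2624  0.085 ]
spare_cam 0.67 [238.3 196. ] [0.4883 0.1374 0.028 ]
end_panel 0.94 [216.4 255.1] [0.5398 0.0077 0.003 ]
end_panel 0.16 [111.6 322.6] [ 0.788  -0.1496  0.003 ]
scene [ 1.1172 -0.1478  0.7249] ['img', 'fx', 'f
[... 885 characters left out ...]
603  0.028 ]
end_panel 0.68 [235.7 306.1] [ 0.5334 -0.0046  0.003 ]
end_panel 0.6 [224.2 325.3] [0.5032 0.0491 0.003 ]
[[-0.9695  0.2453  0.    ]
 [ 0.2453  0.9695  0.0001]
 [-0.      0.0001 -1.    ]] {'clock': 1.35, 'q': array([-1.2892,  0.6891, -0.1946,  1.5653,  0.1573,  0.9025, -0.2151]), 'qd': array([-0.0013,  0.0004, -0.001 ,  0.001 ,  0.0012, -0.0004,  0.0008]), 'joint_torque': array([ -0.0004, -52.7503,  -1.2671, -15.3749,  -0.0519,  -0.0008,
         0.    ]), 'tool_pos': array([0.1533, 0.6059, 0.2388]), 'eef_rot': array([0.1236, 0.9923, 0.0001, 0.    ]), 'contact_force': array([ 0.2688, -0.0865,  0.0574]), 'moment': array([-0.0052, -0.0429, -0.0011]), 'opening': 0.9979790880297802}
```

View pics/top0.png

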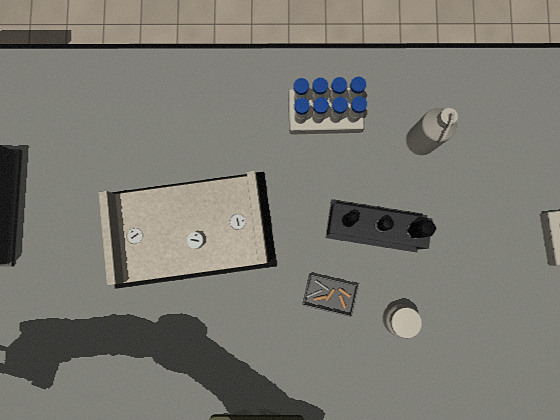

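View pics/scene0.png

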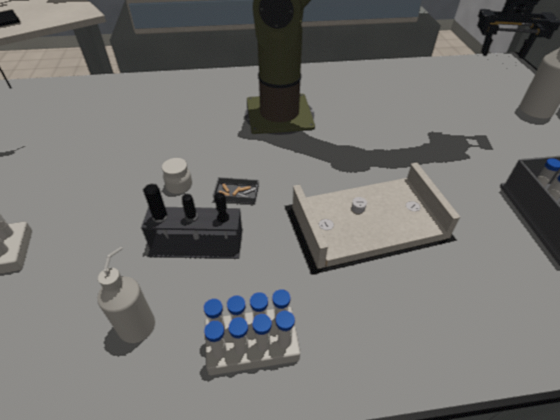

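The top view shows the cam to be turned at about (222,238), with the gap on its right side. The rack runs along the row with the big driver at its right end, near (228,415). I'll go over the cam first for a close look, since it's on the way.

```bash
python3 -m jog '[{"translation":[-0.71,-0.66,-0.05],"twist":0,"claw":50},{"translation":[-0.71,-0.66,-0.05],"twist":0,"claw":50},{"translation":[-0.71,-0.66,-0.05],"twist":0,"claw":50},{"translation":[-0.71,-0.66,-0.05],"twist":0,"claw":50},{"translation":[-0.71,-0.66,-0.05],"twist":0,"claw":50},{"translation":[-0.71,-0.66,-0.05],"twist":0,"claw":50},{"translation":[-0.71,-0.66,-0.05],"twist":0,"claw":50},{"translation":[-0.71,-0.66,-0.05],"twist":0,"claw":50},{"translation":[-0.71,-0.66,-0.05],"twist":0,"claw":50},{"translation":[-0.71,-0.66,-0.05],"twist":0,"claw":50},{"translation":[-0.71,-0.66,-0.05],"twist":0,"claw":50},{"translation":[-0.71,-0.66,-0.05],"twist":0,"claw":50},{"translation":[-0.71,-0.66,-0.05],"twist":0,"claw":50},{"translation":[-0.71,-0.66,-0.05],"twist":0,"claw":50},{"translation":[-0.71,-0.66,-0.05],"twist":0,"claw":50},{"translation":[-0.71,-0.66,-0.05],"twist":0,"claw":50},{"translation":[-0.71,-0.66,-0.05],"twist":0,"claw":50},{"translation":[0,0,0],"twist":0,"claw":50},{"translation":[0,0,0],"twist":0,"claw":50}]' 10
python3 - <<'E'
from h import *
np.set_printoptions(precision=4,suppress=True)
p,q,s=st(); print(s["clock"],p,s["q"])
d=snap("wrist","w1.png"); print(d["o"],d["Rm"],d["fx"])
for l in ["cam_slot","spare_cam","end_panel"]:
    for x in r.spot_point(l,"wrist")[:2]: print(l,round(x["confidence"],2),np.round(x["location"],1),atz(d,x["location"],.028))
E
```

```text
clock: 2.93
tool_pos: [0.5123, 0.0499, 0.2726]
eef_rot: [0.126, 0.992, -0.0, 0.0]
contact_force: [-0.6, 0.0, 0.7]
opening: 0.501
2.9333 [0.5123 0.0499 0.2726] [-0.0225  0.5042 -0.2554  1.8504  0.1706  0.8076  0.9516]
[0.4373 0.0686 0.419 ] [[ 0.2508 -0.9232 -0.2913]
 [ 0.968   0.239   0.0759]
 [-0.0005 -0.3011  0.9536]] 312.03284981826454
cam_slot 0.73 [188.  275.2] [0.5229 0.043  0.028 ]
spare_cam 0.98 [136.3 338.3] [0.4799 0.1337 0.028 ]
spare_cam 0.15 [255.3  16.6] [ 0.5253 -0.3246  0.028 ]
end_panel 0.65 [197.4 251.5] [0.5273 0.0101 0.028 ]
```

View pics/w1.png

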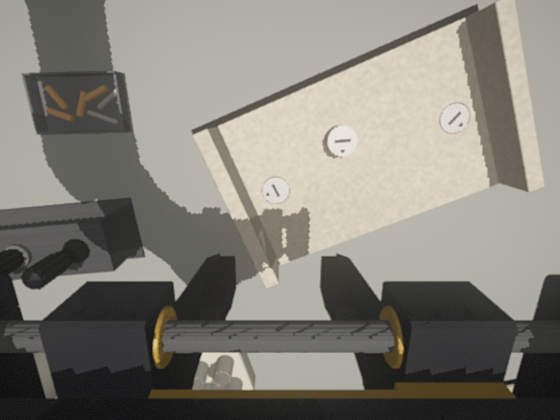

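The close view shows the cam's slot at (188,275), with the spare cam and the far cam clear of it. Now over the driver.

```bash
python3 -m jog '[{"translation":[-0.26,-0.92,-0.06],"twist":0,"claw":50},{"translation":[-0.26,-0.92,-0.06],"twist":0,"claw":50},{"translation":[-0.26,-0.92,-0.06],"twist":0,"claw":50},{"translation":[-0.26,-0.92,-0.06],"twist":0,"claw":50},{"translation":[-0.26,-0.92,-0.06],"twist":0,"claw":50},{"translation":[-0.26,-0.92,-0.06],"twist":0,"claw":50},{"translation":[-0.26,-0.92,-0.06],"twist":0,"claw":50},{"translation":[-0.26,-0.92,-0.06],"twist":0,"claw":50},{"translation":[-0.26,-0.92,-0.06],"twist":0,"claw":50},{"translation":[-0.26,-0.92,-0.06],"twist":0,"claw":50},{"translation":[0,0,0],"twist":0,"claw":50},{"translation":[0,0,0],"twist":0,"claw":50}]' 10
python3 - <<'E'
from h import *
np.set_printoptions(precision=4,suppress=True)
p,q,s=st(); print(s["clock"],p,s["q"])
d=snap("wrist","w2.png"); print(d["o"])
for l,z in [("driver",.082),("driver_grip",.13),("cross_driver",.085),("nut_driver",.085),("hole0",.082),("driver_rack",0)]:
    for x in r.spot_point(l,"wrist")[:3]: print(l,round(x["confidence"],2),np.round(x["location"],1),atz(d,x["location"],z))
print(r.spot_in("driver","wrist")[:1])
im=cv2.resize(d["img"][0:300,100:500],(800,600),interpolation=cv2.INTER_CUBIC)
im=np.clip(255*(im/255.)**.5,0,255)
cv2.imwrite("pics/w2c.png",im[:,:,::-1])
E
```

```text
clock: 4.13
tool_pos: [0.5215, -0.331, 0.2963]
eef_rot: [0.125, 0.992, -0.0, -0.0]
contact_force: [0.4, 0.9, -0.4]
opening: 0.5
4.1333 [ 0.5215 -0.331   0.2963] [ 0.633   0.6228 -0.2554  1.5134  0.1735  1.0279  1.6542]
[ 0.4466 -0.3125  0.4427]
driver 0.67 [169.6 271.7] [ 0.5032 -0.3344  0.082 ]
driver_grip 0.81 [172.1 270.9] [ 0.4979 -0.3329  0.13  ]
cross_driver 0.67 [157.9 394.7] [ 0.5244 -0.1952  0.085 ]
nut_driver 0.68 [162.5 329.8] [ 0.5113 -0.2678  0.085 ]
nut_driver 0.17 [171.4 270.8] [ 0.5045 -0.3357  0.085 ]
hole0 0.97 [170.3 270.3] [ 0.5036 -0.3361  0.082 ]
hole0 0.68 [155.  397.4] [ 0.5225 -0.1908  0.082 ]
hole0 0.66 [162.7 331.9] [ 0.5126 -0.2651  0.082 ]
driver_rack 0.61 [151.8 320.9] [ 0.5089 -0.2662  0.    ]
[{'rect': [252.8, 156.5, 287.0, 204.0], 'confidence': 0.91}][ WARN:0@2.980] global loadsave.cpp:1063 imwrite_ Unsupported depth image for selected encoder is fallbacked to CV_8U.
```

View pics/w2c.png

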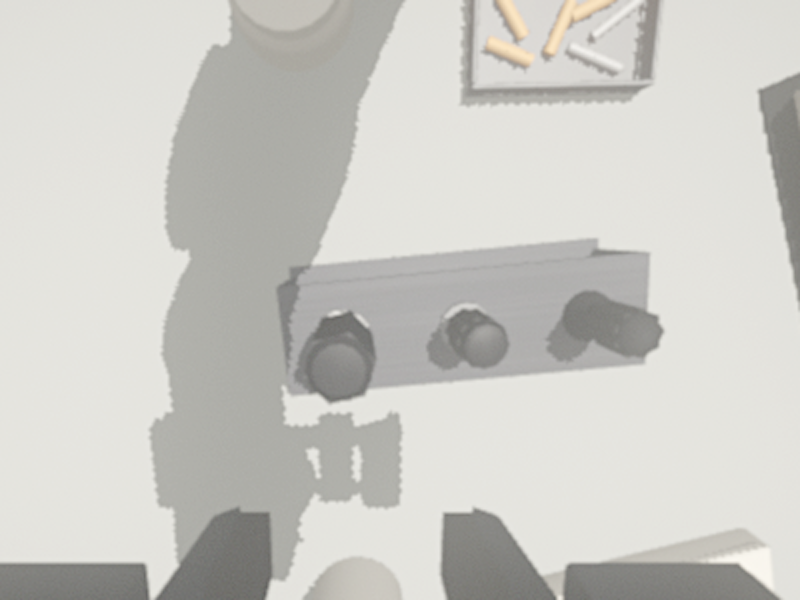

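The crop shows the driver (dome at about (340,370) in the crop) at the left end of the rack, with its neighbours to the right. I need the yaw of its hex, so I'll go closer and enlarge.

```bash
python3 -m jog '[{"translation":[-0.5,0,0.6],"twist":0,"claw":50},{"translation":[-0.3,0,0.6],"twist":0,"claw":50},{"translation":[0,0,0],"twist":0,"claw":50},{"translation":[0,0,0],"twist":0,"claw":50}]' 10
python3 - <<'E'
from h import *
np.set_printoptions(precision=4,suppress=True)
d=snap("wrist","w3.png"); print(d["o"])
for l,z in [("driver",.082),("driver_grip",.13),("driver_tip",.012)]:
    for x in r.spot_point(l,"wrist")[:1]: print(l,round(x["confidence"],2),np.round(x["location"],1),atz(d,x["location"],z))
# metric rectification at z=.165 and z=.088, 0.1mm... 10px/mm, 60mm square
def rect(z,c,h=.026,n=520):
    g=np.linspace(-h,h,n); M=np.zeros((n,n,2),np.float32)
    # image right = +tool y, down = -tool x
    for i,(u,v) in enumerate([(0,0),(n,0),(n,n),(0,n)]): pass
    q=R.identity()
    src=np.float32([proj(d,[c[0]+a,c[1]+b,z])[::-1] for a,b in [(-h,-h),(-h,h),(h,h),(h,-h)]])
    H=cv2.getPerspectiveTransform(src,np.float32([(0,0),(n,0),(n,n),(0,n)]))
    return cv2.warpPerspective(d["img"],H,(n,n),flags=cv2.INTER_CUBIC)
c=[.503,-.334]
o=[]
for z in (.168,):
    i=rect(z,c).astype(float); o.append(np.clip(i*3.5,0,255))
b=d["img"][100:260,210:330].astype(float); b=cv2.resize(b,(390,520),interpolation=cv2.INTER_CUBIC)*3.5
cv2.imwrite("pics/w3c.png",np.clip(np.hstack([o[0][:,:400],b]),0,255).astype(np.uint8)[:,:,::-1])
E
```

```text
clock: 4.87
tool_pos: [0.5523, -0.3367, 0.2475]
eef_rot: [0.123, 0.992, 0.001, -0.001]
contact_force: [0.5, -1.0, -0.3]
opening: 0.499
[ 0.4777 -0.3189  0.3941]
driver 0.72 [143.9 267.7] [ 0.5005 -0.3344  0.082 ]
driver_grip 0.88 [148.8 263.2] [ 0.5    -0.3367  0.13  ]
```

View pics/w3c.png

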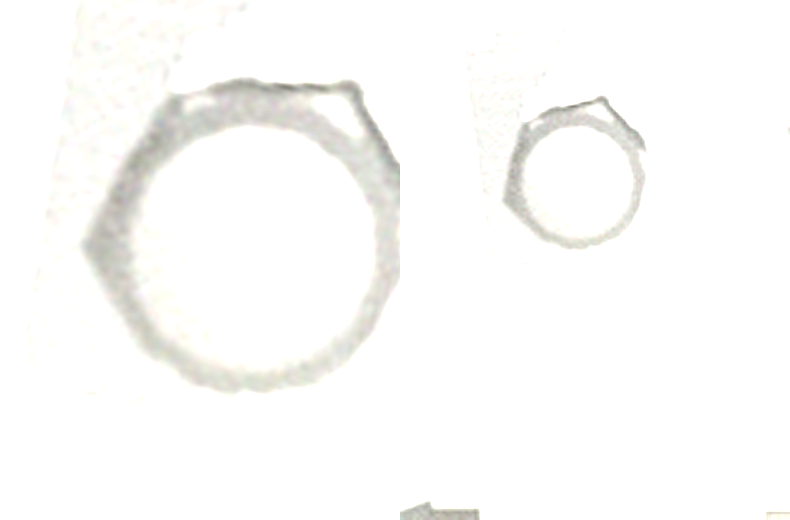

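The rectified crop (10 px/mm, right = +y, down = +x) shows the hex. Its corners are at (350,85), (178,95) and (88,245), so the axis is near (0.501, -0.3335) and the flat normals are at about 1.4°, 61.4° and 121.4°. I'll turn the jaws to 61.4° and move over it.

```bash
python3 -m jog '[{"translation":[0,0,0],"twist":0.8,"claw":50},{"translation":[0,0,0],"twist":0.8,"claw":50},{"translation":[0,0,0],"twist":0.8,"claw":50},{"translation":[0.4,-0.18,0],"twist":0,"claw":50},{"translation":[0.4,-0.18,0],"twist":0,"claw":50},{"translation":[0.36,-0.18,0],"twist":0,"claw":50},{"translation":[0,0,0],"twist":0,"claw":50},{"translation":[0,0,0],"twist":0,"claw":50}]' 10
python3 - <<'E'
from h import *
np.set_printoptions(precision=4,suppress=True)
p,q,s=st(); m=q.as_matrix(); print(p,s["q"][6],np.degrees(np.arctan2(m[1,1],m[0,1])), q.inv().apply(np.array([.501,-.3335,.118])-p)/.04)
E
```

```text
clock: 5.73
tool_pos: [0.5016, -0.335, 0.2501]
eef_rot: [0.248, 0.969, -0.0, 0.001]
contact_force: [1.1, -0.3, -0.1]
opening: 0.498
[ 0.5016 -0.335   0.2501] 1.4528426389483713 61.32979819113158 [0.0374 0.0278 3.3013]
```

```bash
python3 -m jog '[{"translation":[0.04,0.03,0.5],"twist":0,"claw":50},{"translation":[0,0,0.5],"twist":0,"claw":50},{"translation":[0,0,0.5],"twist":0,"claw":50},{"translation":[0,0,0.5],"twist":0,"claw":50},{"translation":[0,0,0.5],"twist":0,"claw":50},{"translation":[0,0,0.5],"twist":0,"claw":50},{"translation":[0,0,0.3],"twist":0,"claw":50},{"translation":[0,0,0],"twist":0,"claw":50},{"translation":[0,0,0],"twist":0,"claw":50}]' 10
python3 -m jog '[{"translation":[0,0,0],"twist":0,"claw":25},{"translation":[0,0,0],"twist":0,"claw":20},{"translation":[0,0,0],"twist":0,"claw":20},{"translation":[0,0,0],"twist":0,"claw":20},{"translation":[0,0,0],"twist":0,"claw":0},{"translation":[0,0,0],"twist":0,"claw":0},{"translation":[0,0,0],"twist":0,"claw":0},{"translation":[0,0,0],"twist":0,"claw":0}]' 40
python3 - <<'E'
from h import *
p,q,s=st(); print(s["opening"]*88,s["contact_force"],s["moment"])
E
```

```text
clock: 6.48
tool_pos: [0.5017, -0.3325, 0.1167]
eef_rot: [0.247, 0.969, 0.0, 0.0]
contact_force: [0.0, -0.3, 0.2]
opening: 0.5
clock: 7.15
tool_pos: [0.5019, -0.3332, 0.118]
eef_rot: [0.247, 0.969, -0.0, 0.001]
contact_force: [-0.7, -0.9, 5.9]
opening: 0.338
29.726348163425577 [-0.66458958 -0.8566575   5.85838249] [-0.03519732  0.04481276 -0.02002903]
```

Gripped at 29.7 mm, which matches the flats. I'll lift, then check in the scene camera which way the blade faces.

```bash
python3 -m jog '[{"translation":[0,0,-0.3],"twist":0,"claw":0},{"translation":[0,0,-0.6],"twist":0,"claw":0},{"translation":[0,0,-0.6],"twist":0,"claw":0},{"translation":[0,0,-0.6],"twist":0,"claw":0},{"translation":[0,0,-0.6],"twist":0,"claw":0},{"translation":[0,0,-0.6],"twist":0,"claw":0},{"translation":[0,0,-0.6],"twist":0,"claw":0},{"translation":[0,0,-0.6],"twist":0,"claw":0},{"translation":[0,0,0],"twist":0,"claw":0},{"translation":[0,0,0],"twist":0,"claw":0}]' 40
python3 -m jog '[{"translation":[0.3,0.6,0],"twist":0,"claw":0},{"translation":[0.4,0.8,0],"twist":0,"claw":0},{"translation":[0.4,0.8,0],"twist":0,"claw":0},{"translation":[0.4,0.8,0],"twist":0,"claw":0},{"translation":[0.4,0.8,0],"twist":0,"claw":0},{"translation":[0.4,0.8,0],"twist":0,"claw":0},{"translation":[0.3,0.6,0],"twist":0,"claw":0},{"translation":[0,0,0],"twist":0,"claw":0},{"translation":[0,0,0],"twist":0,"claw":0}]' 40
python3 - <<'E'
from h import *
np.set_printoptions(precision=4,suppress=True)
p,q,s=st(); m=q.as_matrix(); print(p,s["opening"]*88,s["contact_force"],s["moment"],s["q"][6])
d=snap("scene","s2.png"); tip=p-[0,0,.106]; print(d["fx"],proj(d,tip))
u=np.round(proj(d,tip+[0,0,.03])).astype(int); print([ (x["location"],x["confidence"]) for x in r.spot_point("driver_tip","scene")[:2]])
a=d["img"][u[0]-40:u[0]+35,u[1]-40:u[1]+40]; cv2.imwrite("pics/s2c.png",cv2.resize(a,None,fx=7,fy=7,interpolation=cv2.INTER_CUBIC)[:,:,::-1])
w=d["o"]-tip; print("view az",np.degrees(np.arctan2(w[1],w[0])),"jaw az",np.degrees(np.arctan2(m[1,1],m[0,1])))
E
```

```text
clock: 7.98
tool_pos: [0.5012, -0.3327, 0.298]
eef_rot: [0.247, 0.969, -0.0, 0.001]
contact_force: [-1.2, -0.1, -1.6]
opening: 0.334
clock: 8.73
tool_pos: [0.5081, -0.0982, 0.2955]
eef_rot: [0.245, 0.97, 0.0, -0.002]
contact_force: [-0.1, 0.2, -1.4]
opening: 0.336
[ 0.5081 -0.0982  0.2955] 29.605759084123946 [-0.1244  0.2012 -1.4417] [-0.0692  0.0768  0.0215] 1.0531099030434024
388.5470774722877 [np.float64(173.6035611791585), np.float64(264.2723324898363)]
[([173.5, 263.6], 0.84)]
view az -4.6541649137181365 jaw az 61.65448171068131
```

View pics/s2c.png

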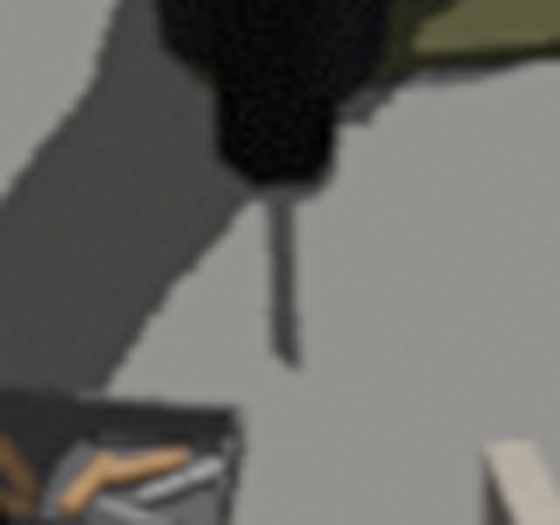

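The tip end slopes down to the right (272,350)→(298,368), so the +y side is nearer the camera. That fits a blade azimuth of about 32° (jaw − 30°). Next, the slot's azimuth from the earlier wrist picture.

Run:
```python
from h import *
np.set_printoptions(precision=4,suppress=True)
# pose of w1 from its printed values
d0=r.snapshot("wrist"); im=cv2.imread("pics/w1.png")[:,:,::-1]
d=dict(fx=d0["fx"],fy=d0["fy"],cx=d0["cx"],cy=d0["cy"],o=np.array([.4373,.0686,.419]),Rm=np.array([[.2508,-.9232,-.2913],[.968,.239,.0759],[-.0005,-.3011,.9536]]))
c=[.5235,.0425];h=.024;n=480
src=np.float32([proj(d,[c[0]+a,c[1]+b,.028])[::-1] for a,b in [(-h,-h),(-h,h),(h,h),(h,-h)]])
H=cv2.getPerspectiveTransform(src,np.float32([(0,0),(n,0),(n,n),(0,n)]))
w=cv2.warpPerspective(im,H,(n,n),flags=cv2.INTER_CUBIC)
# top view too
t=snap("top"); 
for x in r.spot_point("cam_slot","top")[:2]: print(x["location"],x["confidence"],atz(t,x["location"],.028))
src=np.float32([proj(t,[c[0]+a,c[1]+b,.028])[::-1] for a,b in [(-h,-h),(-h,h),(h,h),(h,-h)]])
w2=cv2.warpPerspective(t["img"],cv2.getPerspectiveTransform(src,np.float32([(0,0),(n,0),(n,n),(0,n)])),(300,480) and (n,n),flags=cv2.INTER_CUBIC)
cv2.imwrite("pics/slot.png",np.hstack([w,w2[:,:320]])[:,:,::-1])
for y in ["panel"]:
  # riser direction from board edge: far cam, near cam
  a=atz(d,[188,275.2],.028); b=atz(d,[117.5,454.5],.028); print(a,b,np.linalg.norm((a-b)[:2]),"riser y az",np.degrees(np.arctan2(*(b-a)[[1,0]])))
```

```text
[223.2, 237.6] 0.51 [0.5221 0.0451 0.028 ]
[0.523  0.0429 0.028 ] [0.4933 0.2726 0.028 ] 0.23160735599206828 riser y az 97.3633183049589
```

View pics/slot.png

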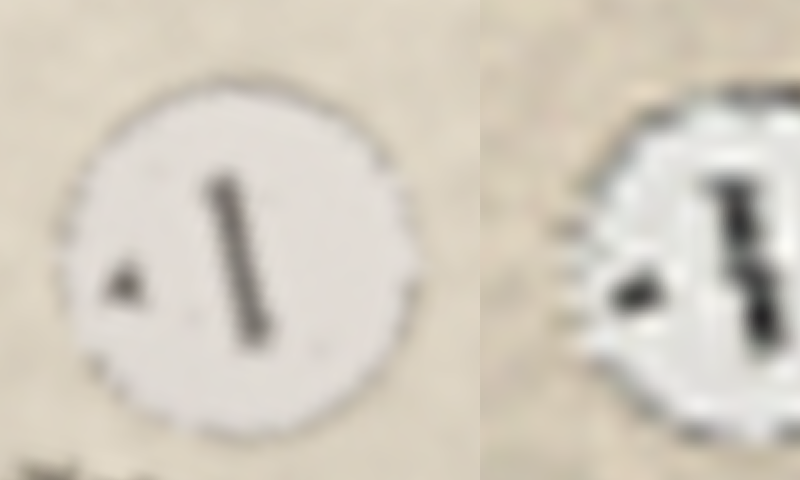

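The slot runs (220,178)→(258,345) in the rectified view, so its azimuth is about 12.8°. The disc centre is about (0.5255, 0.0425), and the cam spacing of 231.6 mm agrees with the given 232. I'll turn the blade by −18.9° and go above the slot.

```bash
python3 -m jog '[{"translation":[0,0,0],"twist":0.8,"claw":0},{"translation":[0,0,0],"twist":0.8,"claw":0},{"translation":[0,0,0],"twist":0.8,"claw":0},{"translation":[0,0,0],"twist":0.75,"claw":0},{"translation":[0.45,0.55,0],"twist":0,"claw":0},{"translation":[0.45,0.55,0],"twist":0,"claw":0},{"translation":[0.45,0.55,0],"twist":0,"claw":0},{"translation":[0.45,0.55,0],"twist":0,"claw":0},{"translation":[0.45,0.5,0],"twist":0,"claw":0},{"translation":[0,0,0.6],"twist":0,"claw":0},{"translation":[0,0,0.6],"twist":0,"claw":0},{"translation":[0,0,0.6],"twist":0,"claw":0},{"translation":[0,0,0.6],"twist":0,"claw":0},{"translation":[0,0,0.6],"twist":0,"claw":0},{"translation":[0,0,0.4],"twist":0,"claw":0},{"translation":[0,0,0.2],"twist":0,"claw":0},{"translation":[0,0,0],"twist":0,"claw":0},{"translation":[0,0,0],"twist":0,"claw":0}]' 40
cat > look.py <<'E'
from h import *
import sys
np.set_printoptions(precision=4,suppress=True)
p,q,s=st(); m=q.as_matrix(); print(p,s["clock"],"q7",s["q"][6],"jaw az",np.degrees(np.arctan2(m[1,1],m[0,1])),s["contact_force"],s["moment"],"to slot (tool units)",q.inv().apply(np.array([.5255,.0425,.151])-p)/.04)
d=snap("wrist",sys.argv[1]+".png")
for l,z in [("driver_tip",p[2]-.106),("cam_slot",.028)]:
    for x in r.spot_point(l,"wrist")[:1]: print(l,round(x["confidence"],2),np.round(x["location"],1),atz(d,x["location"],z))
pt=proj(d,p-m@[0,0,0]-[0,0,.106]); ps=proj(d,[.5255,.0425,.028]); print("pred tip,slot",pt,ps)
r0,c0=int(ps[0]),int(ps[1]); a=d["img"][max(0,r0-50):r0+50,c0-65:c0+65]
cv2.imwrite("pics/"+sys.argv[1]+"c.png",cv2.resize(a,None,fx=6,fy=6,interpolation=cv2.INTER_CUBIC)[:,:,::-1]); print("crop origin",max(0,r0-50),c0-65)
E
python3 look.py w4
```

```text
clock: 10.48
tool_pos: [0.5284, 0.0386, 0.1529]
eef_rot: [0.403, 0.915, 0.0, 0.0]
contact_force: [0.6, -1.1, -1.7]
opening: 0.338
[0.5284 0.0386 0.1529] 10.4833 q7 0.47669049602940566 jaw az 42.44316729302568 [ 0.6226 -1.1384 -1.6667] [-0.0745  0.0012  0.0102] to slot (tool units) [0.1214 0.0132 0.0474]
driver_tip 0.88 [208.4 276.4] [0.5262 0.039  0.0469]
cam_slot 0.68 [196.5 276.1] [0.5222 0.0428 0.028 ]
pred tip,slot [np.float64(210.4224447595684), np.float64(278.01128201678574)] [np.float64(199.12272520439106), np.float64(278.5633118621232)]
crop origin 149 213
```

View pics/w4c.png

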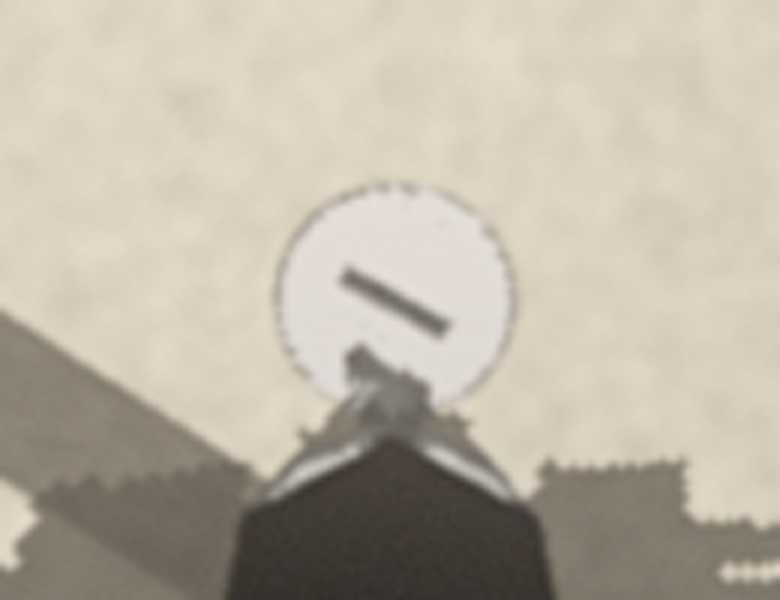

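The blade end is at about crop (388,370) and nearly parallel to the slot, whose centre is at crop (396,300). Both agree with my predictions to within half a pixel. Fine shift onto the slot, then descend gently.

```bash
python3 -m jog '[{"translation":[0.12,0.013,0],"twist":-0.06,"claw":0},{"translation":[0,0,0],"twist":0,"claw":0},{"translation":[0,0,0],"twist":0,"claw":0},{"translation":[0,0,0],"twist":0,"claw":0}]' 40
python3 - <<'E'
from h import *
p,q,s=st(); m=q.as_matrix(); print(p,q.inv().apply(np.array([.5255,.0425,.136])-p)/.04,np.degrees(np.arctan2(m[1,1],m[0,1])))
d=snap("wrist","w5.png"); d4=d
a=atz(d,[194.8,270.5],.028);b=atz(d,[204,287.5],.028)
# slot ends by dark-pixel PCA
im=cv2.cvtColor(d["img"],cv2.COLOR_RGB2GRAY).astype(float); ps=proj(d,[.5255,.0425,.028]); print(ps)
n=400;h=.014;c=[.5255,.0425]
src=np.float32([proj(d,[c[0]+a,c[1]+b,.028])[::-1] for a,b in [(-h,-h),(-h,h),(h,h),(h,-h)]])
w=cv2.warpPerspective(d["img"],cv2.getPerspectiveTransform(src,np.float32([(0,0),(n,0),(n,n),(0,n)])),(n,n),flags=cv2.INTER_CUBIC)
a=d["img"][int(ps[0])-35:int(ps[0])+35,int(ps[1])-35:int(ps[1])+35]
cv2.imwrite("pics/w5c.png",np.hstack([w,cv2.resize(a,(400,400),interpolation=cv2.INTER_CUBIC)])[:,:,::-1]); print(int(ps[0])-35,int(ps[1])-35)
E
```

```text
clock: 10.97
tool_pos: [0.5252, 0.0432, 0.153]
eef_rot: [0.4, 0.917, 0.0, 0.0]
contact_force: [0.7, 0.1, -1.4]
opening: 0.336
[0.52523117 0.04319959 0.15300899] [-0.01728352 -0.00718404  0.42522558] 42.88609528830329
[np.float64(205.03118368773116), np.float64(277.62030307386505)]
170 242
```

View pics/w5c.png

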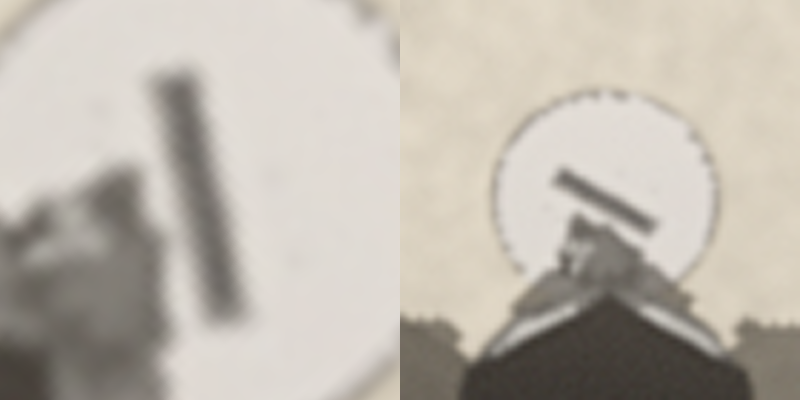

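The slot is confirmed at (0.5255, 0.0425) with azimuth about 11.6°. Descending with a small correction.

```bash
python3 -m jog '[{"translation":[-0.017,-0.007,0.2],"twist":0.1,"claw":0},{"translation":[0,0,0.15],"twist":0,"claw":0},{"translation":[0,0,0.08],"twist":0,"claw":0},{"translation":[0,0,0.03],"twist":0,"claw":0},{"translation":[0,0,0.03],"twist":0,"claw":0},{"translation":[0,0,0],"twist":0,"claw":0},{"translation":[0,0,0],"twist":0,"claw":0}]' 40
python3 -m jog '[{"translation":[0,0,0.03],"twist":0,"claw":0},{"translation":[0,0,0.03],"twist":0,"claw":0},{"translation":[0,0,0],"twist":0,"claw":0}]'
python3 - <<'E'
from h import *
p,q,s=st(); print(p,q.inv().apply(np.array([.5255,.0425,.129])-p)/.04,s["contact_force"],s["moment"])
E
```

```text
clock: 11.6
tool_pos: [0.5254, 0.0424, 0.1331]
eef_rot: [0.405, 0.915, 0.0, -0.0]
contact_force: [-0.2, -0.0, -2.3]
opening: 0.338
clock: 11.85
tool_pos: [0.5255, 0.0424, 0.1306]
eef_rot: [0.405, 0.914, 0.0, 0.0]
contact_force: [-0.1, 0.3, -1.7]
opening: 0.34
[0.52546002 0.04243146 0.1306453 ] [0.00059419 0.00188014 0.041133  ] [-0.14538334  0.30693758 -1.69028829] [ 0.11769096  0.09612274 -0.04749343]
```

No contact force at an expected depth of 3.4 mm, so it appears to be in the slot. A bit further down.

```bash
python3 -m jog '[{"translation":[0,0,0.025],"twist":0,"claw":0},{"translation":[0,0,0.02],"twist":0,"claw":0},{"translation":[0,0,0],"twist":0,"claw":0},{"translation":[0,0,0],"twist":0,"claw":0}]'
python3 - <<'E'
from h import *
p,q,s=st(); m=q.as_matrix();print(p,s["contact_force"],s["moment"],np.degrees(np.arctan2(m[1,1],m[0,1])),s["q"][6])
E
```

```text
clock: 12.18
tool_pos: [0.5255, 0.0424, 0.129]
eef_rot: [0.405, 0.915, 0.0, 0.0]
contact_force: [-0.4, -0.5, -0.4]
opening: 0.333
[0.52547814 0.04242887 0.12895541] [-0.44463389 -0.47655759 -0.41476335] [0.1820697  0.06721042 0.02867754] 42.26985104165102 0.4618884070161622
```

```bash
cat > feel.py <<'E'
from h import *
np.set_printoptions(precision=3,suppress=True)
M=[];J=[];F=[]
for i in range(6):
    r.snapshot("top"); p,q,s=st(); M.append(s["moment"]);J.append(s["joint_torque"][6]);F.append(s["contact_force"])
m=q.as_matrix(); print("t",round(s["clock"],2),"jaw",round(np.degrees(np.arctan2(m[1,1],m[0,1])),2),"p",p,"M",np.mean(M,0),"sd",np.std(M,0)[2],"J7",np.mean(J),np.std(J),"F",np.mean(F,0))
E
python3 -m jog '[{"translation":[0,0,0],"twist":0,"claw":0},{"translation":[0,0,0],"twist":0,"claw":0}]' 55 >/dev/null; python3 feel.py
python3 -m jog '[{"translation":[0,0,0],"twist":0.4,"claw":0},{"translation":[0,0,0],"twist":0.4,"claw":0},{"translation":[0,0,0],"twist":0.4,"claw":0},{"translation":[0,0,0],"twist":0.4,"claw":0},{"translation":[0,0,0],"twist":0.4,"claw":0}]' >/dev/null; python3 feel.py
```

```text
t 12.65 jaw 42.27 p [0.525 0.042 0.129] M [0.206 0.03  0.012] sd 0.03572393400714401 J7 -0.0036497449400485493 5.746087081350093e-05 F [-0.125  0.728 -0.613]
t 13.37 jaw 30.33 p [0.525 0.043 0.129] M [0.492 0.074 0.077] sd 0.03242929242248217 J7 -0.1220196159556508 0.07835928022036837 F [0.042 2.015 0.03 ]
```

```bash
sed -i 's/"J7",np.mean(J),np.std(J)/"J7",np.array(J)/' feel.py
python3 feel.py; python3 -m jog '[{"translation":[0,0,0],"twist":0.4,"claw":0},{"translation":[0,0,0],"twist":0.4,"claw":0},{"translation":[0,0,0],"twist":0.2,"claw":0}]' >/dev/null; python3 feel.py
python3 -m jog '[{"translation":[0,0,0],"twist":0.4,"claw":0},{"translation":[0,0,0],"twist":0.4,"claw":0},{"translation":[0,0,0],"twist":0.2,"claw":0}]' >/dev/null; python3 feel.py
```

```text
t 13.67 jaw 30.28 p [0.525 0.043 0.129] M [0.687 0.067 0.056] sd 0.024807984539135026 J7 [-0.065 -0.066 -0.067 -0.067 -0.068 -0.069] F [-0.182  2.135  0.071]
t 14.22 jaw 24.31 p [0.525 0.043 0.129] M [0.818 0.081 0.085] sd 0.038633252261967566 J7 [-0.127 -0.195 -0.112 -0.081 -0.072 -0.07 ] F [0.092 2.729 0.366]
t 14.77 jaw 18.31 p [0.525 0.042 0.129] M [0.907 0.097 0.063] sd 0.03237981436095458 J7 [-0.125 -0.193 -0.111 -0.08  -0.072 -0.07 ] F [-0.22   3.241  0.398]
```

```bash
python3 -m jog '[{"translation":[0.012,0,0],"twist":0.4,"claw":0},{"translation":[0,0,0],"twist":0.4,"claw":0},{"translation":[0,0,0],"twist":0,"claw":0}]' >/dev/null; python3 feel.py
python3 -m jog '[{"translation":[0,0,0],"twist":0.4,"claw":0},{"translation":[0,0,0],"twist":0.2,"claw":0},{"translation":[0,0,0],"twist":0,"claw":0}]' >/dev/null; python3 feel.py
```

```text
t 15.32 jaw 13.49 p [0.525 0.043 0.129] M [0.635 0.056 0.052] sd 0.03320918077619212 J7 [-0.179 -0.097 -0.071 -0.065 -0.064 -0.065] F [0.14  1.912 0.478]
t 15.87 jaw 9.88 p [0.525 0.043 0.129] M [0.46  0.044 0.07 ] sd 0.021162549594169192 J7 [-0.132 -0.088 -0.074 -0.071 -0.071 -0.071] F [-0.099  1.757  0.818]
```

```bash
python3 -m jog '[{"translation":[0,0,0],"twist":0.4,"claw":0},{"translation":[0,0,0],"twist":0.2,"claw":0},{"translation":[0,0,0],"twist":0,"claw":0}]' >/dev/null; python3 feel.py
```

```text
t 16.42 jaw 6.28 p [0.525 0.043 0.129] M [0.322 0.065 0.084] sd 0.03213098511658161 J7 [-0.133 -0.088 -0.075 -0.071 -0.071 -0.072] F [-0.063  1.187  1.116]
```

```bash
sed -i 's/range(6)/range(5)/' feel.py
python3 -m jog '[{"translation":[0,0,0],"twist":0.4,"claw":0},{"translation":[0,0,0],"twist":0.4,"claw":0},{"translation":[0,0,0],"twist":0,"claw":0}]' >/dev/null; python3 feel.py
```

```text
t 16.92 jaw 1.5 p [0.525 0.043 0.129] M [0.234 0.137 0.08 ] sd 0.019314382945719254 J7 [-0.179 -0.098 -0.072 -0.065 -0.065] F [-0.504  1.007  1.633]
```

```bash
python3 -m jog '[{"translation":[0,0,0],"twist":0.4,"claw":0},{"translation":[0,0,0],"twist":0.2,"claw":0},{"translation":[0,0,0],"twist":0,"claw":0}]' >/dev/null; python3 feel.py
```

```text
t 17.42 jaw -2.11 p [0.525 0.043 0.129] M [0.138 0.248 0.079] sd 0.023247701038327462 J7 [-0.133 -0.088 -0.075 -0.072 -0.072] F [-0.218  1.307  1.651]
```

```bash
python3 -m jog '[{"translation":[0,0,0],"twist":0.4,"claw":0},{"translation":[0,0,0],"twist":0.2,"claw":0},{"translation":[0,0,0],"twist":0,"claw":0}]' >/dev/null; python3 feel.py
```

```text
t 17.92 jaw -5.71 p [0.525 0.043 0.129] M [0.079 0.272 0.072] sd 0.02631207358555074 J7 [-0.133 -0.089 -0.075 -0.072 -0.072] F [-0.469  0.467  2.234]
```

Torque is steady at 0.07, which is the free value. I'll check that the cam really is turning.

Run:
```python
from h import *
c=[.5255,.0425];h=.05;n=400;o=[]
for cam in ("top","wrist"):
    d=snap(cam,cam+"9.png")
    src=np.float32([proj(d,[c[0]+a,c[1]+b,.028])[::-1] for a,b in [(-h,-h),(-h,h),(h,h),(h,-h)]])
    o.append(cv2.warpPerspective(d["img"],cv2.getPerspectiveTransform(src,np.float32([(0,0),(n,0),(n,n),(0,n)])),(n,n),flags=cv2.INTER_CUBIC))
d=snap("scene","scene9.png"); u=np.round(proj(d,[.5255,.0425,.028])).astype(int)
cv2.imwrite("pics/c9.png",np.hstack(o[1:]+[cv2.resize(d["img"][u[0]-30:u[0]+30,u[1]-45:u[1]+15],(400,400),interpolation=cv2.INTER_CUBIC)])[:,:,::-1])
```

```text
(no output)
```

View pics/c9.png

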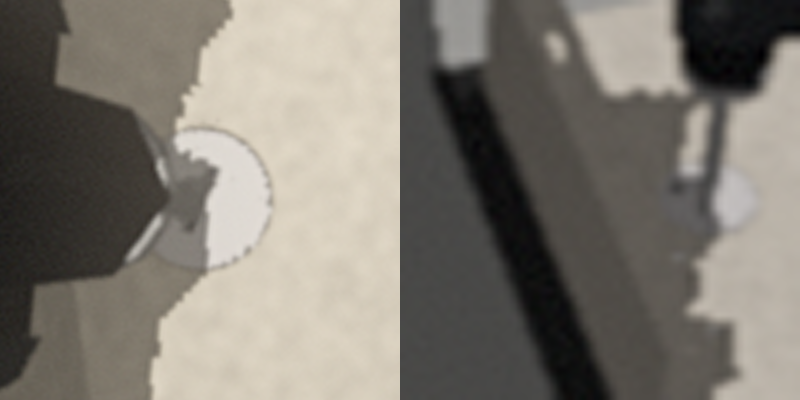

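The blade sits in the disc, and there is no uncovered slot at the old azimuth, so the cam is turning with it. Continuing.

```bash
python3 -m jog '[{"translation":[0,0,0],"twist":0.4,"claw":0},{"translation":[0,0,0],"twist":0.2,"claw":0},{"translation":[0,0,0],"twist":0,"claw":0}]' >/dev/null; python3 feel.py
```

```text
t 18.57 jaw -9.31 p [0.525 0.043 0.129] M [0.031 0.382 0.091] sd 0.03518025256896106 J7 [-0.156 -0.112 -0.098 -0.094 -0.094] F [-1.026  0.106  2.202]
```

```bash
python3 -m jog '[{"translation":[0,0,0],"twist":0.4,"claw":0},{"translation":[0,0,0],"twist":0.2,"claw":0},{"translation":[0,0,0],"twist":0,"claw":0}]' >/dev/null; python3 feel.py
```

```text
t 19.07 jaw -12.91 p [0.525 0.043 0.129] M [-0.02   0.487  0.1  ] sd 0.03918823006765714 J7 [-0.162 -0.117 -0.103 -0.1   -0.1  ] F [-1.055  0.258  2.5  ]
```

```bash
python3 -m jog '[{"translation":[0,0,0],"twist":0.3,"claw":0},{"translation":[0,0,0],"twist":0.3,"claw":0},{"translation":[0,0,0],"twist":0,"claw":0}]' >/dev/null; python3 feel.py
```

```text
t 19.57 jaw -16.53 p [0.525 0.043 0.129] M [-0.032  0.599  0.108] sd 0.017620567119485266 J7 [-0.19  -0.129 -0.109 -0.103 -0.101] F [-1.84   0.123  2.558]
```

```bash
python3 -m jog '[{"translation":[0,0,0],"twist":0.3,"claw":0},{"translation":[0,0,0],"twist":0.2,"claw":0},{"translation":[0,0,0],"twist":0,"claw":0}]' >/dev/null; python3 feel.py
```

```text
t 20.07 jaw -19.53 p [0.525 0.043 0.129] M [-0.063  0.717  0.102] sd 0.03430593592936325 J7 [-0.167 -0.124 -0.109 -0.105 -0.104] F [-1.944  0.236  3.354]
```

```bash
python3 -m jog '[{"translation":[0,-0.008,0],"twist":0.3,"claw":0},{"translation":[0,0,0],"twist":0.3,"claw":0},{"translation":[0,0,0],"twist":0,"claw":0}]' >/dev/null; python3 feel.py
```

```text
t 20.57 jaw -23.13 p [0.525 0.043 0.129] M [-0.139  0.594  0.111] sd 0.018921055359175137 J7 [-0.192 -0.131 -0.111 -0.105 -0.103] F [-1.83  -0.137  2.29 ]
```

```bash
python3 -m jog '[{"translation":[0,0,0],"twist":0.3,"claw":0},{"translation":[0,0,0],"twist":0.2,"claw":0},{"translation":[0,0,0],"twist":0,"claw":0}]' >/dev/null; python3 feel.py
```

```text
t 21.07 jaw -26.13 p [0.525 0.043 0.129] M [-0.169  0.537  0.09 ] sd 0.007823993319121663 J7 [-0.171 -0.127 -0.113 -0.108 -0.107] F [-1.335 -0.317  2.33 ]
```

```bash
python3 -m jog '[{"translation":[0,0,0],"twist":0.3,"claw":0},{"translation":[0,0,0],"twist":0.2,"claw":0},{"translation":[0,0,0],"twist":0,"claw":0}]' >/dev/null; python3 feel.py
```

```text
t 21.57 jaw -29.13 p [0.525 0.043 0.129] M [-0.206  0.541  0.126] sd 0.04231728309000972 J7 [-0.184 -0.141 -0.126 -0.122 -0.121] F [-1.565 -0.596  1.656]
```

```bash
sed -i 's/range(5)/range(4)/' feel.py
python3 -m jog '[{"translation":[0,0,0],"twist":0.3,"claw":0},{"translation":[0,0,0],"twist":0.1,"claw":0},{"translation":[0,0,0],"twist":0,"claw":0}]' >/dev/null; python3 feel.py
```

```text
t 22.02 jaw -31.53 p [0.525 0.043 0.129] M [-0.235  0.526  0.123] sd 0.01733079717669427 J7 [-0.183 -0.157 -0.149 -0.146] F [-0.985 -0.699  1.887]
```

The torque now climbs at the stated slope: the joint has closed. Small slow steps to about 0.19.

```bash
python3 -m jog '[{"translation":[0,0,0],"twist":0.15,"claw":0},{"translation":[0,0,0],"twist":0.15,"claw":0},{"translation":[0,0,0],"twist":0.1,"claw":0},{"translation":[0,0,0],"twist":0,"claw":0}]' >/dev/null; python3 feel.py
```

```text
t 22.55 jaw -33.93 p [0.525 0.043 0.129] M [-0.243  0.47   0.164] sd 0.019098297663586436 J7 [-0.202 -0.18  -0.173 -0.171] F [-1.585 -0.441  2.098]
```

```bash
python3 -m jog '[{"translation":[0,0,0],"twist":0.1,"claw":0},{"translation":[0,0,0],"twist":0.1,"claw":0},{"translation":[0,0,0],"twist":0.05,"claw":0},{"translation":[0,0,0],"twist":0,"claw":0}]' >/dev/null; python3 feel.py
```

```text
t 23.08 jaw -35.43 p [0.525 0.043 0.129] M [-0.244  0.487  0.207] sd 0.01663197263263893 J7 [-0.204 -0.192 -0.188 -0.187] F [-1.375 -0.866  2.093]
```

Snug at 0.187 N m, well under the limit. I'll ease off slightly and lift out.

```bash
python3 -m jog '[{"translation":[0,0,0],"twist":-0.25,"claw":0},{"translation":[0,0,0],"twist":-0.25,"claw":0},{"translation":[0,0,0],"twist":0,"claw":0}]' >/dev/null; python3 feel.py
python3 -m jog '[{"translation":[0,0,-0.1],"twist":0,"claw":0},{"translation":[0,0,-0.1],"twist":0,"claw":0},{"translation":[0,0,-0.2],"twist":0,"claw":0},{"translation":[0,0,-0.4],"twist":0,"claw":0},{"translation":[0,0,-0.6],"twist":0,"claw":0},{"translation":[0,0,-0.6],"twist":0,"claw":0},{"translation":[0,0,-0.6],"twist":0,"claw":0},{"translation":[0,0,-0.6],"twist":0,"claw":0},{"translation":[0,0,-0.6],"twist":0,"claw":0},{"translation":[0,0,-0.5],"twist":0,"claw":0},{"translation":[0,0,0],"twist":0,"claw":0},{"translation":[0,0,0],"twist":0,"claw":0}]'
python3 - <<'E'
from h import *
p,q,s=st(); m=q.as_matrix(); print(s["q"],s["opening"]*88,np.degrees(np.arctan2(m[1,1],m[0,1])),q.inv().apply(np.array([.5019,-.3332,.3])-p)/.04)
E
```

```text
t 23.53 jaw -32.44 p [0.525 0.043 0.129] M [-0.259  0.459  0.144] sd 0.021147974115320028 J7 [-0.05  -0.101 -0.118 -0.123] F [-1.281 -0.81   2.064]
clock: 24.53
tool_pos: [0.5255, 0.043, 0.3022]
eef_rot: [0.876, 0.481, 0.002, 0.0]
contact_force: [-0.1, -0.9, -1.7]
opening: 0.335
[-0.43364992  0.5070981   0.42331005  1.79765298 -0.26075303  0.88880223
 -0.45861097] 29.523286496685213 -32.43839368781374 [-8.25332497  4.54673573  0.04429546]
```

Eased off and lifted out. I'll take one look at the slot and panel before going back.

```bash
python3 -m jog '[{"translation":[0.8,0,0],"twist":0,"claw":0},{"translation":[0.8,0,0],"twist":0,"claw":0},{"translation":[0,0,0],"twist":0,"claw":0},{"translation":[0,0,0],"twist":0,"claw":0}]'
python3 - <<'E'
from h import *
d=snap("wrist","w10.png"); c=[.5255,.0425]
def rc(d,h,n,c=c,z=.028):
    src=np.float32([proj(d,[c[0]+a,c[1]+b,z])[::-1] for a,b in [(-h,-h),(-h,h),(h,h),(h,-h)]])
    return cv2.warpPerspective(d["img"],cv2.getPerspectiveTransform(src,np.float32([(0,0),(n,0),(n,n),(0,n)])),(n,n),flags=cv2.INTER_CUBIC)
a=rc(d,.02,400); b=rc(d,.06,400)
cv2.imwrite("pics/w10c.png",np.hstack([a,b])[:,:,::-1])
p,q,s=st(); print(proj(d,c+[.028]),q.inv().apply(np.array([.5019,-.3332,.3])-p)/.04)
E
```

```text
clock: 24.87
tool_pos: [0.5588, 0.0991, 0.299]
eef_rot: [0.876, 0.483, -0.001, -0.001]
contact_force: [0.1, -0.2, -1.7]
opening: 0.335
[np.float64(221.14427707448442), np.float64(278.8117391982025)] [-9.84180204e+00  4.56877870e+00 -2.40064430e-03]
```

View pics/w10c.png

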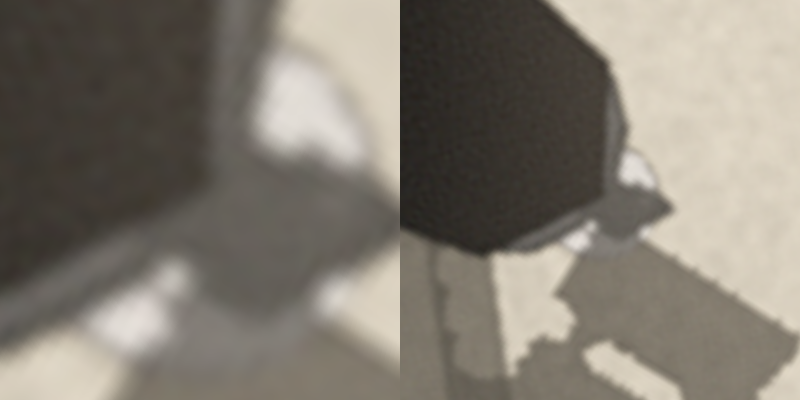

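The driver still hides the slot. I'll step sideways toward the rack and look again.

```bash
python3 -m jog '[{"translation":[0,0.8,0],"twist":0,"claw":0},{"translation":[0,0.9,0],"twist":0,"claw":0},{"translation":[0,0.8,0],"twist":0,"claw":0},{"translation":[0,0,0],"twist":0,"claw":0},{"translation":[0,0,0],"twist":0,"claw":0}]'
python3 - <<'E'
from h import *
d=snap("wrist","w11.png"); c=[.5255,.0425]
def rc(d,h,n,c=c,z=.028):
    src=np.float32([proj(d,[c[0]+a,c[1]+b,z])[::-1] for a,b in [(-h,-h),(-h,h),(h,h),(h,-h)]])
    return cv2.warpPerspective(d["img"],cv2.getPerspectiveTransform(src,np.float32([(0,0),(n,0),(n,n),(0,n)])),(n,n),flags=cv2.INTER_CUBIC)
a=rc(d,.02,400); b=rc(d,.05,400)
cv2.imwrite("pics/w11c.png",np.hstack([a,b])[:,:,::-1])
g=cv2.cvtColor(rc(d,.010,400),cv2.COLOR_RGB2GRAY); t,bw=cv2.threshold(g,0,255,cv2.THRESH_BINARY_INV+cv2.THRESH_OTSU)
cs=max(cv2.findContours(bw,cv2.RETR_EXTERNAL,cv2.CHAIN_APPROX_NONE)[0],key=cv2.contourArea); v=cv2.fitLine(cs,cv2.DIST_L2,0,.01,.01).ravel(); print(cv2.minAreaRect(cs),"slot az",np.degrees(np.arctan2(v[0],v[1])))
p,q,s=st(); print(proj(d,c+[.028]),q.inv().apply(np.array([.5019,-.3332,.3])-p)/.04)
E
```

```text
clock: 25.33
tool_pos: [0.6435, 0.0397, 0.2997]
eef_rot: [0.878, 0.479, -0.001, 0.0]
contact_force: [0.4, 0.5, -2.2]
opening: 0.334
((198.79571533203125, 196.47177124023438), (80.61473083496094, 367.54559326171875), 47.67543029785156) slot az 132.1568
[np.float64(217.93900039042194), np.float64(205.55422164116544)] [-9.78937516  2.08437762  0.01005606]
```

View pics/w11c.png

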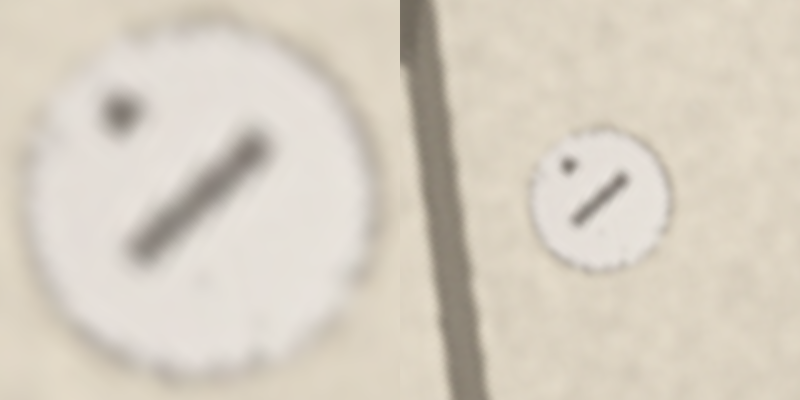

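The slot is now at azimuth −47.8°, turned about 1.04 rad from its start. That fits a closed joint with some windup left in the handle at 0.187 N m. Carrying the driver back above its hole.

```bash
python3 -m jog '[{"translation":[-0.5,0.1,0],"twist":0,"claw":0},{"translation":[-0.92,0.2,0],"twist":0,"claw":0},{"translation":[-0.92,0.2,0],"twist":0,"claw":0},{"translation":[-0.92,0.2,0],"twist":0,"claw":0},{"translation":[-0.92,0.2,0],"twist":0,"claw":0},{"translation":[-0.92,0.2,0],"twist":0,"claw":0},{"translation":[-0.92,0.2,0],"twist":0,"claw":0},{"translation":[-0.92,0.2,0],"twist":0,"claw":0},{"translation":[-0.92,0.2,0],"twist":0,"claw":0},{"translation":[-0.92,0.2,0],"twist":0,"claw":0},{"translation":[-0.92,0.2,0],"twist":0,"claw":0},{"translation":[0,0,0],"twist":0,"claw":0},{"translation":[0,0,0],"twist":0,"claw":0},{"translation":[0,0,0],"twist":0,"claw":0}]'
cat > hole.py <<'E'
from h import *
np.set_printoptions(precision=4,suppress=True)
p,q,s=st(); print(p,"off",q.inv().apply(np.array([.5019,-.3332,.3])-p)/.04,s["q"][6],s["contact_force"])
for cam in ("top","scene","wrist"):
    d=snap(cam,"hole_"+cam+".png")
    for l,z in [("hole0",.082),("driver_tip",p[2]-.106)]:
        for x in r.spot_point(l,cam)[:3]: print(cam,l,round(x["confidence"],2),np.round(x["location"],1),atz(d,x["location"],z))
E
python3 hole.py
```

```text
clock: 26.55
tool_pos: [0.5061, -0.3276, 0.3007]
eef_rot: [0.876, 0.482, 0.0, -0.001]
contact_force: [-0.4, 1.0, -1.9]
opening: 0.334
[ 0.5061 -0.3276  0.3007] off [-0.1738 -0.0148  0.0161] 0.17324243235026374 [-0.4354  0.9677 -1.9318]
top hole0 0.94 [223.1 381.1] [ 0.518  -0.2632  0.082 ]
top hole0 0.9 [230.7 414.9] [ 0.502  -0.3337  0.082 ]
top hole0 0.84 [223.9 349. ] [ 0.5163 -0.1956  0.082 ]
top driver_tip 0.5 [224.  428.4] [ 0.5072 -0.3254  0.1947]
top driver_tip 0.42 [225.8 382.1] [ 0.5038 -0.2399  0.1947]
scene hole0 0.62 [217.1 162.4] [ 0.5026 -0.3282  0.082 ]
scene hole0 0.58 [217.2 224.9] [ 0.5209 -0.1907  0.082 ]
scene hole0 0.56 [217.9 195.6] [ 0.5146 -0.2552  0.082 ]
scene driver_tip 0.69 [237.2 194.8] [ 0.6662 -0.2371  0.1947]
scene driver_tip 0.64 [182.1 152.5] [ 0.5114 -0.3229  0.1947]
wrist hole0 0.93 [136.2 254.6] [ 0.5149 -0.2682  0.082 ]
wrist hole0 0.78 [191.9 275.2] [ 0.4998 -0.3356  0.082 ]
wrist hole0 0.68 [ 76.3 225.8] [ 0.5234 -0.1993  0.082 ]
wrist driver_tip 0.82 [209.1 277.2] [ 0.5082 -0.3268  0.1947]
wrist driver_tip 0.64 [192.8 273.6] [ 0.5133 -0.3133  0.1947]
wrist driver_tip 0.55 [ 73.3 226.6] [ 0.5328 -0.2177  0.1947]
```

```bash
python3 -m jog '[{"translation":[-0.195,-0.01,0],"twist":0,"claw":0},{"translation":[0,0,0.5],"twist":0,"claw":0},{"translation":[0,0,0.6],"twist":0,"claw":0},{"translation":[0,0,0.6],"twist":0,"claw":0},{"translation":[0,0,0.5],"twist":0,"claw":0},{"translation":[0,0,0.3],"twist":0,"claw":0},{"translation":[0,0,0.1],"twist":0,"claw":0},{"translation":[0,0,0],"twist":0,"claw":0},{"translation":[0,0,0],"twist":0,"claw":0}]'; python3 hole.py
```

```text
clock: 27.75
tool_pos: [0.5021, -0.3364, 0.1975]
eef_rot: [0.877, 0.481, 0.0, 0.001]
contact_force: [-0.1, -0.6, -2.2]
opening: 0.336
[ 0.5021 -0.3364  0.1975] off [ 0.0644 -0.0439 -2.5628] 0.2345698865555505 [-0.0596 -0.6203 -2.2101]
top hole0 0.96 [231.5 414.3] [ 0.5004 -0.3324  0.082 ]
top hole0 0.86 [224.3 349.2] [ 0.5155 -0.196   0.082 ]
top hole0 0.62 [225.6 383.7] [ 0.5128 -0.2685  0.082 ]
top driver_tip 0.66 [231.3 416.3] [ 0.5002 -0.3337  0.0915]
scene hole0 0.8 [215.  160.5] [ 0.4956 -0.3329  0.082 ]
scene hole0 0.68 [216.7 195.6] [ 0.5109 -0.2553  0.082 ]
scene hole0 0.65 [221.9 225.5] [ 0.5351 -0.1899  0.082 ]
scene driver_tip 0.78 [214.  156.8] [ 0.5007 -0.3384  0.0915]
scene driver_tip 0.7 [223.9 328. ] [0.5784 0.031  0.0915]
wrist hole0 0.95 [128.8 240.4] [ 0.5134 -0.2639  0.082 ]
wrist hole0 0.77 [206.  273.9] [ 0.5012 -0.3333  0.082 ]
wrist hole0 0.72 [242.9 276.3] [ 0.4843 -0.3637  0.082 ]
wrist driver_tip 0.67 [207.8 276.9] [ 0.504  -0.3337  0.0915]
```

```bash
python3 -m jog '[{"translation":[0.045,-0.04,0],"twist":0,"claw":0},{"translation":[0,0,0.2],"twist":0,"claw":0},{"translation":[0,0,0.2],"twist":0,"claw":0},{"translation":[0,0,0.15],"twist":0,"claw":0},{"translation":[0,0,0],"twist":0,"claw":0}]'
python3 -m jog '[{"translation":[0,0,0.15],"twist":0,"claw":0},{"translation":[0,0,0],"twist":0,"claw":0}]'
```

```text
clock: 28.62
tool_pos: [0.5006, -0.3324, 0.1729]
eef_rot: [0.876, 0.482, -0.001, -0.002]
contact_force: [-0.6, 1.4, -1.6]
opening: 0.338
clock: 28.78
tool_pos: [0.5011, -0.333, 0.1677]
eef_rot: [0.876, 0.481, -0.0, -0.001]
contact_force: [-0.9, 1.0, -2.1]
opening: 0.336
```

In the hole without contact. Down to the seat.

```bash
python3 -m jog '[{"translation":[0,0,0.3],"twist":0,"claw":0},{"translation":[0,0,0.3],"twist":0,"claw":0},{"translation":[0,0,0.3],"twist":0,"claw":0},{"translation":[0,0,0.2],"twist":0,"claw":0},{"translation":[0,0,0.05],"twist":0,"claw":0},{"translation":[0,0,0],"twist":0,"claw":0},{"translation":[0,0,0],"twist":0,"claw":0}]'
```

```text
clock: 29.37
tool_pos: [0.5016, -0.3334, 0.1229]
eef_rot: [0.876, 0.481, 0.0, 0.0]
contact_force: [0.1, -0.1, -1.9]
opening: 0.337
```

```bash
python3 -m jog '[{"translation":[0,0,0.04],"twist":0,"claw":0},{"translation":[0,0,0.04],"twist":0,"claw":0},{"translation":[0,0,0.03],"twist":0,"claw":0},{"translation":[0,0,0],"twist":0,"claw":0},{"translation":[0,0,0],"twist":0,"claw":0}]'
```

```text
clock: 29.78
tool_pos: [0.5016, -0.3332, 0.1185]
eef_rot: [0.876, 0.482, 0.0, -0.0]
contact_force: [0.3, 0.0, -2.1]
opening: 0.341
```

```bash
python3 -m jog '[{"translation":[0,0,0.03],"twist":0,"claw":0},{"translation":[0,0,0],"twist":0,"claw":0},{"translation":[0,0,0],"twist":0,"claw":0}]'; python3 -m jog '[{"translation":[0,0,0.02],"twist":0,"claw":0},{"translation":[0,0,0],"twist":0,"claw":0},{"translation":[0,0,0],"twist":0,"claw":0}]'
```

```text
clock: 30.03
tool_pos: [0.5017, -0.3334, 0.118]
eef_rot: [0.876, 0.481, 0.0, 0.0]
contact_force: [-1.0, 0.7, 4.8]
opening: 0.335
clock: 30.28
tool_pos: [0.5017, -0.3334, 0.118]
eef_rot: [0.876, 0.481, 0.0, 0.0]
contact_force: [-2.3, 2.4, 11.7]
opening: 0.336
```

Seated: the collar is pressing on the plate. Back off the press, release and retreat straight up.

```bash
python3 -m jog '[{"translation":[0,0,-0.04],"twist":0,"claw":0},{"translation":[0,0,0],"twist":0,"claw":38},{"translation":[0,0,0],"twist":0,"claw":45},{"translation":[0,0,0],"twist":0,"claw":55},{"translation":[0,0,0],"twist":0,"claw":55},{"translation":[0,0,0],"twist":0,"claw":55},{"translation":[0,0,0],"twist":0,"claw":55}]'
python3 -m jog '[{"translation":[0,0,-0.3],"twist":0,"claw":55},{"translation":[0,0,-0.5],"twist":0,"claw":55},{"translation":[0,0,-0.6],"twist":0,"claw":55},{"translation":[0,0,-0.6],"twist":0,"claw":55},{"translation":[0,0,-0.6],"twist":0,"claw":55},{"translation":[0,0,-0.6],"twist":0,"claw":55},{"translation":[0,0,-0.6],"twist":0,"claw":55},{"translation":[0,0,-0.6],"twist":0,"claw":55},{"translation":[0,0,0],"twist":0,"claw":55},{"translation":[0,0,0],"twist":0,"claw":55}]'
python3 - <<'E'
from h import *
np.set_printoptions(precision=4,suppress=True)
for cam in ("top","scene","wrist"):
    d=snap(cam,"end_"+cam+".png")
    for l,z in [("driver",.082),("driver_grip",.13),("cross_driver",.085),("nut_driver",.085),("spare_cam",.028),("end_panel",.003)]:
        for x in r.spot_point(l,cam)[:1]: print(cam,l,round(x["confidence"],2),np.round(x["location"],1),atz(d,x["location"],z))
E
```

```text
clock: 30.87
tool_pos: [0.5015, -0.3333, 0.1179]
eef_rot: [0.876, 0.481, -0.0, -0.0]
contact_force: [0.7, -0.3, 0.5]
opening: 0.55
clock: 31.7
tool_pos: [0.502, -0.3338, 0.2961]
eef_rot: [0.876, 0.481, 0.001, 0.002]
contact_force: [0.4, 0.6, 0.0]
opening: 0.55
top driver 0.92 [232.6 412.9] [ 0.498  -0.3294  0.082 ]
top driver_grip 0.56 [230.8 418.8] [ 0.4988 -0.3271  0.13  ]
top cross_driver 0.6 [221.7 348.6] [ 0.5207 -0.1944  0.085 ]
top nut_driver 0.63 [227.2 383.9] [ 0.5092 -0.2682  0.085 ]
top spare_cam 0.65 [240.1 196.6] [0.4843 0.1359 0.028 ]
top end_panel 0.67 [218.1 252. ] [0.5358 0.0148 0.003 ]
scene driver 0.7 [215.9 160.5] [ 0.4984 -0.3327  0.082 ]
scene driver_grip 0.91 [202.3 155.3] [ 0.5031 -0.3327  0.13  ]
scene cross_driver 0.92 [216.2 222.4] [ 0.5199 -0.1959  0.085 ]
scene nut_driver 0.77 [215.7 188.6] [ 0.5087 -0.2702  0.085 ]
scene spare_cam 0.64 [210.1 359.5] [0.4899 0.1363 0.028 ]
scene end_panel 0.71 [235.4 310.2] [0.5337 0.0054 0.003 ]
wrist driver 0.79 [183.6 277.6] [ 0.5029 -0.3327  0.082 ]
wrist driver_grip 0.89 [191.8 278.6] [ 0.5046 -0.3319  0.13  ]
wrist cross_driver 0.89 [ 66.9 224.4] [ 0.5228 -0.1983  0.085 ]
wrist nut_driver 0.7 [133.  253.2] [ 0.511  -0.2698  0.085 ]
wrist spare_cam 0.6 [232.4 163.1] [ 0.323  -0.3148  0.028 ]
wrist end_panel 0.16 [118. 428.] [ 0.7123 -0.3796  0.003 ]
```

Run:
```python
from h import *
d=snap("scene"); 
u=np.array([-.129,.9916])  # riser y direction
ex=np.array([.9916,.129])
out={}
for name in ("scene0.png","end_scene.png"):
    im=cv2.cvtColor(cv2.imread("pics/"+name),cv2.COLOR_BGR2GRAY).astype(np.float32); res=[]
    # sample brightness profile across the panel's top (z=.078) along riser y, averaged along x
    ys=np.arange(-.075,-.015,.00025); prof=[]
    for y in ys:
        P=[np.append(np.array([.5255,.0425])+u*y+ex*a,.078) for a in np.linspace(-.08,.0,25)]
        px=np.array([proj(d,p) for p in P],np.float32); prof.append(cv2.remap(im,px[:,1:2].copy(),px[:,0:1].copy(),cv2.INTER_LINEAR).mean())
    out[name]=np.array(prof)
a,b=out.values(); a0=np.gradient(a);b0=np.gradient(b)
sh=range(-24,25); best=max(sh,key=lambda k:(a0[30:-30]*np.roll(b0,-k)[30:-30]).sum()); print("panel shift toward board mm",best*.25)
```

```text
panel shift toward board mm 2.25
```

```bash
python3 -c "
from plant import r
print(r.get_state()['clock']); print(r.finish_job())"
```

```text
32.8
the job is handed in; nothing more can be done
None
```

I tightened the cam until the joint felt snug, put the big hex-handled screwdriver back in its own rack hole, and handed the job in at 32.8 s. No verdict was reported.

- **Tightening:** I stopped at a steady 0.187 N m, after the torque had begun to climb at the slope you gave. The highest reading on the way was about 0.20 N m. After the blade came out, the slot measured about 1.04 rad past where it started.
- **Panel:** It moved about 2.25 mm toward the board in the scene camera. That matches the 2.2–2.8 mm starting gap, but that camera is too coarse to confirm the gap is under 0.6 mm. I couldn't measure the pull on the bolt directly; I infer it from the torque.
- **Screwdriver and bystanders:** The networks place the screwdriver within a few millimetres of its hole and upright. The other two drivers and the spare cam are within 10 mm of where they were, which is about the networks' own scatter. I didn't re-check the tubes, jar, wash bottle and tray, but the arm never went near them. At hand-in the gripper was open and about 18 cm above where it let go.
- **Check that failed:** I meant to look at a final picture, but the 12-picture limit was already used up. The end checks rest on the network positions and the measured panel shift only.

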